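# Clamp the conical flask on the shaker

### The arm

A 6-joint arm with a two-finger parallel gripper is mounted at the origin on the work surface. World frame = base frame: x ahead of the robot, y to its left, z up, the work surface at z = 0. Lengths are in m, angles in rad, forces in N, time in s.
With the tool pointing down it reaches from about 0.3 to 0.85 m from the base axis. Payload 4.2 kg.
Tool frame: the origin (TCP) lies at the very end of the fingers, on their centre line; the grasp point (between the pads) lies 19 mm behind it; x points along the fingers, y is the direction in which the jaws open and shut, and the axes are right-handed (so a half turn about x gives the same grasp; the last joint's range is limited). The gripper opens to 91 mm and grips with 3 to 60 N. Pads are 32 mm wide; open, the fingers measure 118 mm over their backs; the gripper's body (76 mm by 178 mm) begins 60 mm behind the grasp point.
Start: joints at [1.095, 0.32, 1.565, -0, 1.257, -0.02], TCP at [0.253, 0.516, 0.214] pointing down, gripper open.
Joint ranges: [-3.11, 3.11], [-0.84, 2.01], [0.21, 2.61], [-1.34, 4.49], [0.05, 2.63], [-2.56, 2.56]. Speed limits (rad/s): [2.57, 2.57, 3.14, 3.14, 3.14, 3.14].

### API

Orientations are given as a rotation vector (axis times angle).
In Python, from bench import ctrl gives the robot as it stands.
- The arm moves only by the tool drive_tool, never from a script. Its argument "steps" is a list of rows, each a list of 7 numbers: the shift along the world's x, y, z in m, then the turn, a rotation vector about the world's x, y, z in degrees, then the opening in per cent of the stroke, from 0 (shut) to 100 (fully open). A call has 1 to 5 rows; each row is the pose to reach, as a shift and turn from the pose measured when the call began; what a row does not reach only later rows make up. A row lasts 1/12 s, in which the tool goes at most 41.7 mm and 7.16 degrees, less where a joint would pass 70% of its speed; a pose out of reach is approached as far as the arm can. A call with a gripper value outside its range is refused whole. The fingers move at their own pace and stop on an object; "newtons" is the grip in N (left out, the last holds). Time passes only in rows, so rows that repeat a pose let the fingers close. It gives the time, the measured TCP pose, the force and the opening at its end, in the units of the state.
- ctrl.observe(): the state, without advancing time (a new reading comes with each control period).
- ctrl.snapshot(name): name is "scene" or "top" or "wrist"; returns a dict with "color" (400x640x3 uint8, blue, green, red), "mtx" (3x3 intrinsics, pixels), "position" and "attitude" of the camera in the world. Camera axes: x right, y down, z forward; pixel columns grow to the right and rows downward; lengths in m; the calibration is good to about 2 mm. A picture is of the moment at which its call begins. There is no depth.
- ctrl.hand_in(): hands the job in, once; it reports no verdict.
Trained networks look in a picture, given as the dict that the camera call returned (one of the last four; its "shot" number tells which), for a name from the list of things; names that differ only in an ending like _2 or _b are one class to them, and where a whole thing is asked for, a point or a joint stands for the part that bears it (a point fixed in the world has none). Each returns a list of dicts, best first, with "confidence" (0 to 1); they miss things now and then, are a little off and sometimes report something else, mostly with a low value. They report only what shows in the picture. A call takes as long as a camera call. They do not tell look-alikes from the thing itself.
- ctrl.masks_of(picture, label): "region" (400x640 bool, what is visible of it) and "extent" ([left, top, right, bottom] in pixels, round what is visible of it).
The state is a dict: "t": time; "joint_pos": joint angles; "dq": joint speeds; "tau": joint torques, N m; "tcp_pos": TCP position; "tcp_rot": TCP orientation; "wrist_force": force on the tool from outside, world axes, zero at the start; "wrist_torque": the same for the moment, N m; "grip_width": finger opening in m.
Only numpy, scipy, OpenCV 4.12 (cv2) and the standard library are available. Lean on these libraries where they do the work, as an engineer would, in place of code of your own. Each camera call takes 0.05 s, during which the arm holds its last target. There are 200 camera calls.

### The job

Make the conical flask ready for shaking: hold down the release pad of the clamp in whichever lane the flask stands and slide that clamp gently until its sprung jaw has pushed the flask up against the backstop and has itself given way part of its travel, then let the pad come fully up so that the clamp is locked there, the flask upright and held by the jaw's spring. Leave the beaker and the clamp in its lane as they are.

Things in the scene. Friction and masses are not known exactly. Their poses are not given: they have to be found in the camera images.
- shaker: white bench shaker with a grey tray 250 x 320 mm, tray top 50 mm above the bench; fixed. Origin at bench height under the tray's centre, x across the lanes, y along them. Two opposed lanes: near lane on the line x = -45 mm, pushed towards +y, rail at x = -92 mm; far lane on x = +45 mm, pushed towards -y, rail at x = +92 mm.
- flask: conical clear glass flask with a black stopper, base 62 mm across (straight for the lowest 16 mm), 98 mm tall, about 0.1 kg, standing loose in one of the two lanes, between clamp jaw and backstop. Origin: centre of its underside, z up.
- beaker: straight-sided open clear glass beaker, 52 mm across, 65 mm tall, about 0.06 kg, standing loose in the other lane. Origin: centre of its underside, z up.
- near_clamp (a joint): travel t in m of the near clamp's grey carriage on its rail, 0 to 0.165, growing towards the backstop (along +y of the shaker); parked at 0 to 0.03. Carriage centre: x -92 mm, y -110 mm + t in the shaker frame. Friction 1 N. Beyond 0.032 a pin in a rack locks it unless the pad is down; notches at 0.040, 0.048, ... every 8 mm, 1 mm play.
- near_release (a joint): how far in m the near release pad is pressed: 0 fully up, 0.007 fully down; lock free from about 0.005. Spring 2 N to start, 6 N fully down. Let go, it rises as the jaw spring backs the clamp into a notch, or the pin rests on a tooth and the pad stays about 3 mm down, not locked: nudge the clamp on by a cheek, pad free, until it clicks up and the clamp stops dead.
- near_pad (a point): top centre of the near clamp's release pad, a black rubber plate 40 mm along the rail by 26 mm across, on the grey carriage, 110 mm above the bench. It lies in a pocket 44 mm long between two upright cheeks (5 mm thick, tops 12 mm above the pad), open on both sides: a fingertip on the pad can push the carriage by a cheek.
- near_jaw: sprung jaw of the near clamp: black upright plate 50 mm wide, 6 mm thick, 24 mm high, centred on the lane, 6 to 30 mm above the tray; relaxed, its flat face is 40 mm ahead of the carriage centre. It gives back up to 20 mm: 2 N to begin, 10 N at the end, then rigid. Origin: on the rail below the carriage centre, at bench height (shifts as the jaw gives).
- near_lane_end (a point): fixed point on the tray top, on the near lane's line, 125 mm from the tray's centre: the farthest setting of that lane's backstop face. The backstop, an aluminium plate across the lane (60 mm wide, 26 mm high), is clamped fast 0 to 32 mm short of this point, set differently each time, and is not tracked.
- far_clamp (a joint): travel t in m of the far clamp's grey carriage on its rail, 0 to 0.165, growing towards the backstop (along -y of the shaker); parked at 0 to 0.03. Carriage centre: x +92 mm, y 110 mm - t in the shaker frame. Friction 1 N. Beyond 0.032 a pin in a rack locks it unless the pad is down; notches at 0.040, 0.048, ... every 8 mm, 1 mm play.
- far_release (a joint): how far in m the far release pad is pressed: 0 fully up, 0.007 fully down; lock free from about 0.005. Spring 2 N to start, 6 N fully down. Let go, it rises as the jaw spring backs the clamp into a notch, or the pin rests on a tooth and the pad stays about 3 mm down, not locked: nudge the clamp on by a cheek, pad free, until it clicks up and the clamp stops dead.
- far_pad (a point): top centre of the far clamp's release pad, a black rubber plate 40 mm along the rail by 26 mm across, on the grey carriage, 110 mm above the bench. It lies in a pocket 44 mm long between two upright cheeks (5 mm thick, tops 12 mm above the pad), open on both sides: a fingertip on the pad can push the carriage by a cheek.
- far_jaw: sprung jaw of the far clamp: black upright plate 50 mm wide, 6 mm thick, 24 mm high, centred on the lane, 6 to 30 mm above the tray; relaxed, its flat face is 40 mm ahead of the carriage centre. It gives back up to 20 mm: 2 N to begin, 10 N at the end, then rigid. Origin: on the rail below the carriage centre, at bench height (shifts as the jaw gives).
- far_lane_end (a point): fixed point on the tray top, on the far lane's line, 125 mm from the tray's centre: the farthest setting of that lane's backstop face. The backstop, an aluminium plate across the lane (60 mm wide, 26 mm high), is clamped fast 0 to 32 mm short of this point, set differently each time, and is not tracked.
There are look-alikes about, which are no part of the job. What is shaped like the flask but purple is not meant.

How it is judged:
By the outcome, as a careful person would: the job done as asked, in the order asked, and still so for the second after the job is handed in, with the robot touching nothing.
It also fails if it takes over 61 s, if anything falls off the work surface, if the arm or the gripper's body presses on something with over 40 N, if the wrist force passes 120 N, or if a joint passes its speed limit or range.

## Working session

There is one attempt and no reset: what is moved stays moved. The work goes in short steps, Python scripts to look and compute and a tool call to move; the robot and the scene stay as the last step left them, time stands still between calls to the robot, and variables do not carry over. Pictures are saved under pics/ and viewed, about 8 in all and at most 12, crops included, and the job is handed in when it is done.

Besides the shell and the picture viewer there is one more tool, called after ">>>" in YAML: its name, and indented under it one key for each argument. drive_tool: Moves the arm, as the interface text tells. Its arguments: {"type":"object","properties":{"steps":{"type":"array","items":{"type":"array","items":{"type":"number"}}},"newtons":{"type":"number"}},"required":["steps"]}

```bash
mkdir -p pics
cat > h.py <<'E'
import numpy as np,cv2
from scipy.spatial.transform import Rotation as R
from bench import ctrl
def rot(a):
    a=np.array(a,float)
    if a.shape==(3,3): return a
    return R.from_rotvec(a).as_matrix() if a.size==3 else R.from_quat(a).as_matrix()
def px(s,p):
    c=rot(s["attitude"]).T@(np.array(p,float)-s["position"]); u=s["mtx"]@c; return u[:2]/u[2]
def ray(s,uv,z):
    d=rot(s["attitude"])@np.linalg.inv(s["mtx"])@np.array([uv[0],uv[1],1.]); o=np.array(s["position"])
    return o+d*(z-o[2])/d[2]
E
python3 - <<'E'
from h import *
for n in("scene","top"):
    s=ctrl.snapshot(n); cv2.imwrite(f"pics/{n}0.png",s["color"]); print(n,s["position"],s["attitude"],s["mtx"][0])
    for l in("flask","beaker","near_pad","far_pad","near_jaw","far_jaw","shaker"):
        for r in ctrl.masks_of(s,l)[:3]:
            ys,xs=np.nonzero(r["region"]); print(l,round(r["confidence"],2),r["extent"],xs.mean().round(1),ys.mean().round(1))
E
```

```text
scene [1.19713872 0.11553464 0.55394859] [-1.48294097 -1.83624261  0.9248902 ] [505.88729458   0.         319.83842213]
flask 0.83 [312.7, 178.8, 348.2, 248.1] 330.6 219.1
flask 0.55 [262.7, 276.9, 314.7, 352.0] 290.2 316.9
beaker 0.74 [349.5, 167.7, 383.3, 215.9] 365.9 190.7
near_pad 0.57 [291.3, 153.9, 313.5, 168.3] 302.7 160.1
far_pad 0.56 [401.2, 226.7, 430.7, 247.3] 415.0 236.8
far_pad 0.44 [290.4, 154.3, 317.0, 169.0] 303.3 160.3
near_jaw 0.49 [299.1, 181.0, 324.4, 205.6] 314.9 193.3
near_jaw 0.38 [230.7, 145.2, 451.7, 294.1] 346.5 235.3
far_jaw 0.74 [382.2, 220.7, 392.8, 246.4] 387.4 233.1
far_jaw 0.67 [233.2, 150.1, 455.6, 294.0] 346.4 235.4
shaker 0.72 [232.5, 146.3, 453.5, 295.4] 346.6 235.6
shaker 0.61 [400.3, 228.0, 428.3, 246.6] 415.6 236.8
top [0.53751561 0.03360531 0.78566891] [-2.15503154  2.18493923 -0.12732667] [378.28191077   0.         317.25282034]
flask 0.85 [315.3, 121.2, 349.1, 155.7] 330.3 135.6
flask 0.64 [303.2, 191.4, 335.7, 228.5] 319.5 210.2
flask 0.57 [278.9, 245.5, 313.0, 277.0] 295.8 259.3
beaker 0.75 [278.2, 245.7, 311.6, 273.1] 296.1 259.5
near_pad 0.76 [348.8, 268.8, 374.5, 291.6] 362.4 280.8
near_pad 0.73 [336.9, 240.9, 379.1, 294.0] 357.8 270.0
far_pad 0.54 [238.5, 178.6, 262.0, 196.6] 249.4 187.8
near_jaw 0.65 [336.2, 240.6, 360.9, 271.1] 343.0 253.4
far_jaw 0.49 [258.3, 199.2, 275.7, 221.5] 268.2 209.9
shaker 0.56 [221.7, 165.3, 399.7, 309.2] 309.4 235.3
```

Run:
```python
import cv2,numpy as np
a=cv2.imread("pics/scene0.png")[120:380,200:480];b=cv2.imread("pics/top0.png")[100:330,190:430]
a=cv2.resize(a,None,fx=2,fy=2);b=cv2.resize(b,None,fx=2.2,fy=2.2)
cv2.imwrite("pics/a.png",a);cv2.imwrite("pics/b.png",b)
```

```text
(no output)
```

View pics/a.png

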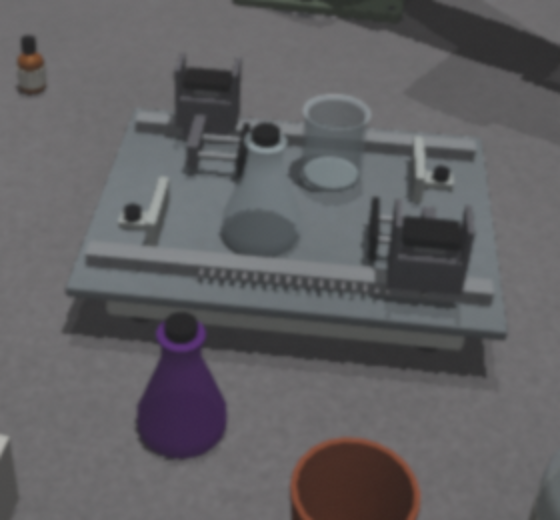

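View pics/b.png

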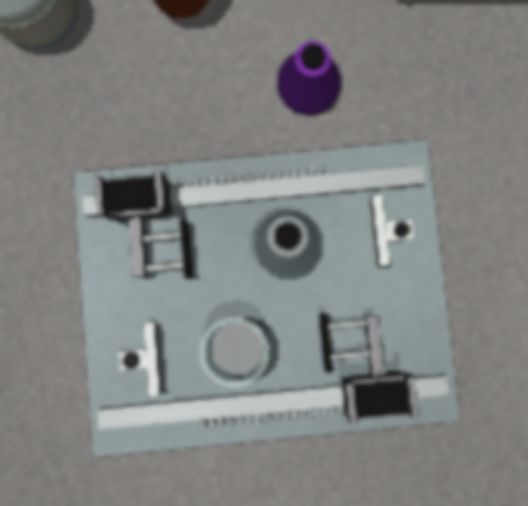

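The clear flask (scene 331,219; top 330,136 was its purple look-alike, the clear one being at top 320,210) stands in the lane with the clamp at top (249,188) and scene (415,237). The purple flask at scene (290,317) is off the shaker. The beaker is in the other lane at top (296,259). Now the geometry.

```bash
cat > geo.py <<'E'
from h import *
E
python3 - <<'E'
from h import *
o=ctrl.observe(); print(o["t"],o["tcp_pos"],R.from_rotvec(o["tcp_rot"]).as_matrix().round(3),o["wrist_force"])
s=ctrl.snapshot("top")
c=lambda u,v:(u/2.2+190,v/2.2+100)
C=np.array([ray(s,c(*p),.05)[:2] for p in[(77,172),(428,142),(460,420),(95,455)]])
print(C.round(4), [np.linalg.norm(C[i]-C[i-1]).round(3) for i in range(4)])
ctr=C.mean(0); 
yv=(C[0]-C[1])+(C[3]-C[2]); yaw=np.arctan2(-yv[0],yv[1]); print("ctr",ctr,"yaw",np.degrees(yaw))
M=np.array([[np.cos(yaw),-np.sin(yaw)],[np.sin(yaw),np.cos(yaw)]])
loc=lambda p:(M.T@(p[:2]-ctr)).round(4)
print("pad",ray(s,(249.4,187.8),.11),loc(ray(s,(249.4,187.8),.11)))
print("pad2 other",loc(ray(s,(362.4,280.8),.11)))
print("flask stopper",loc(ray(s,c(288,235),.148)))
for p in[(373,197),(382,267)]: print("backstop face top",loc(ray(s,c(*p),.076)))
for p in[(195,222),(198,277)]: print("jaw face top",loc(ray(s,c(*p),.080)))
s=ctrl.snapshot("scene")
print("scene pad",ray(s,(415,236.8),.11),loc(ray(s,(415,236.8),.11)))
c=lambda u,v:(u/2+200,v/2+120)
for p in[(169,180),(156,222)]: print("scene backstop top",loc(ray(s,c(*p),.076)))
print("stopper top",loc(ray(s,c(266,131),.148)))
for p in[(137,113),(479,140),(505,325),(68,292)]: print("corner",loc(ray(s,c(*p),.05)))
E
```

```text
0.8 [0.2531088  0.51629754 0.21400255] [[ 0.     0.44   0.898]
 [ 0.     0.898 -0.44 ]
 [-1.     0.    -0.   ]] [-0.15414624  0.23823636 -0.46169208]
[[ 0.6542  0.2069]
 [ 0.6774 -0.1075]
 [ 0.4325 -0.1271]
 [ 0.4078  0.1885]] [np.float64(0.247), np.float64(0.315), np.float64(0.246), np.float64(0.317)]
ctr [0.54296789 0.04016104] yaw 4.339572244100057
pad [0.62661897 0.1487468  0.11      ] [0.0916 0.1019]
pad2 other [-0.0902 -0.0837]
flask stopper [ 0.0431 -0.0221]
backstop face top [ 0.0747 -0.0997]
backstop face top [ 0.0142 -0.1012]
jaw face top [0.0664 0.0541]
jaw face top [0.0197 0.0552]
scene pad [0.63442918 0.14767301 0.11      ] [0.0993 0.1003]
scene backstop top [ 0.0204 -0.0988]
scene backstop top [ 0.0743 -0.0988]
stopper top [ 0.0464 -0.0213]
corner [-0.1121 -0.1533]
corner [-0.1173  0.1581]
corner [0.1191 0.1603]
corner [ 0.1319 -0.1531]
```

Far lane confirmed (contact expected at t≈0.11, so I'm aiming for the notch at 0.120). I'm moving above the far pad, closing the fingers and aligning them with the rail.

>>> drive_tool:
  steps:
    - [0.03,-0.03,0.0,0,0,6,0]
    - [0.06,-0.058,0.0,0,0,12,0]
    - [0.087,-0.085,0.0,0,0,18,0]
    - [0.115,-0.113,0.0,0,0,24,0]
    - [0.143,-0.14,0.0,0,0,30.4,0]
  newtons: 20

```text
t: 1.32
tcp_pos: [0.3971, 0.3749, 0.2142]
tcp_rot: [-0.063, 1.57, 0.063]
wrist_force: [-0.3, 0.3, 0.5]
grip_width: 0.0606
```

>>> drive_tool:
  steps:
    - [0.028,-0.028,0.0,0,0,0,0]
    - [0.056,-0.056,0.0,0,0,0,0]
    - [0.084,-0.084,0.0,0,0,0,0]
    - [0.112,-0.11,0.0,0,0,0,0]
    - [0.14,-0.138,0.0,0,0,0,0]

```text
t: 1.73
tcp_pos: [0.5382, 0.2354, 0.2143]
tcp_rot: [-0.063, 1.569, 0.064]
wrist_force: [0.2, 0.3, -0.9]
grip_width: 0.0273
```

>>> drive_tool:
  steps:
    - [0.025,-0.025,0.0,0,0,0,0]
    - [0.05,-0.049,-0.02,0,0,0,0]
    - [0.07,-0.068,-0.04,0,0,0,0]
    - [0.089,-0.0875,-0.06,0,0,0,0]
    - [0.089,-0.0875,-0.064,0,0,0,0]

```text
t: 2.15
tcp_pos: [0.6287, 0.1437, 0.1462]
tcp_rot: [-0.062, 1.573, 0.059]
wrist_force: [0.8, -0.7, 0.1]
grip_width: 0.0003
```

Run:
```python
from h import *
o=ctrl.observe(); print(o["tcp_pos"],R.from_rotvec(o["tcp_rot"]).as_matrix()[:,1],o["wrist_force"],o["grip_width"])
im=[]
for n,(x,y,w,h),f in(("scene",(360,150,110,110),3.6),("wrist",(0,0,640,400),0.99)):
    s=ctrl.snapshot(n); im.append(cv2.resize(s["color"][y:y+h,x:x+w],None,fx=f,fy=f)); print(n,px(s,o["tcp_pos"]))
    for l in("far_pad",):
        for r in ctrl.masks_of(s,l)[:2]: print(r["confidence"],r["extent"])
im[1]=cv2.resize(im[1],(400,250)); im[1]=cv2.copyMakeBorder(im[1],0,im[0].shape[0]-250,0,0,0)
cv2.imwrite("pics/c.png",np.hstack(im))
```

```text
[0.62865046 0.14370121 0.14619789] [-0.07653415  0.99706497 -0.00199297] [ 0.7758827  -0.72033171  0.09058331] 0.00026596089505152203
scene [415.80099644 213.11629974]
0.89 [400.2, 226.1, 429.1, 245.9]
wrist [315.22725998 251.37066324]
0.67 [297.0, 209.2, 349.6, 241.4]
0.22 [75.1, 0.4, 146.7, 76.9]
```

View pics/c.png

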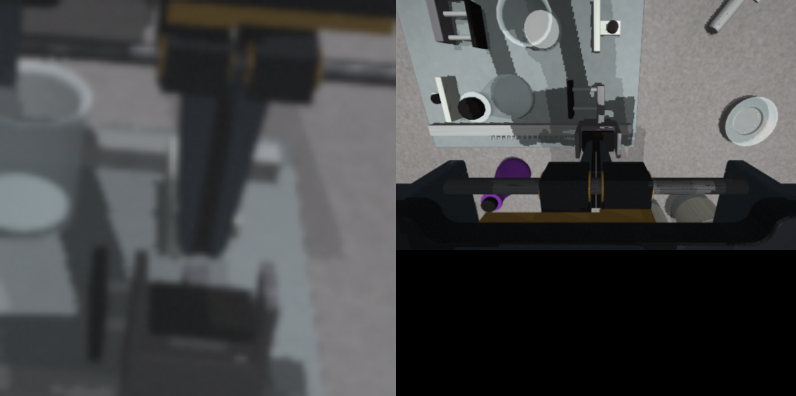

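The picture shows the closed fingers just above the far pocket, between the cheeks (crop x 145 and 265), with the pad centre about 4 mm towards +y from the tip. I correct for that and descend.

>>> drive_tool:
  steps:
    - [0.001,0.004,0.0,0,0,0,0]
    - [0.001,0.004,-0.006,0,0,0,0]
    - [0.001,0.004,-0.012,0,0,0,0]
    - [0.001,0.004,-0.018,0,0,0,0]
    - [0.001,0.004,-0.019,0,0,0,0]

```text
t: 2.77
tcp_pos: [0.6269, 0.1529, 0.1306]
tcp_rot: [-0.063, 1.571, 0.065]
wrist_force: [0.0, 1.0, 0.5]
grip_width: 0.0006
```

>>> drive_tool:
  steps:
    - [0,0,-0.003,0,0,0,0]
    - [0,0,-0.006,0,0,0,0]
    - [0,0,-0.009,0,0,0,0]
    - [0,0,-0.011,0,0,0,0]
    - [0,0,-0.011,0,0,0,0]

```text
t: 3.18
tcp_pos: [0.6267, 0.1528, 0.119]
tcp_rot: [-0.063, 1.572, 0.064]
wrist_force: [-0.4, -1.1, -0.3]
grip_width: 0.0006
```

>>> drive_tool:
  steps:
    - [0,-0.003,-0.003,0,0,0,0]
    - [0.0005,-0.007,-0.005,0,0,0,0]
    - [0.001,-0.011,-0.005,0,0,0,0]
    - [0.001,-0.014,-0.005,0,0,0,0]
    - [0.0015,-0.018,-0.005,0,0,0,0]

```text
t: 3.6
tcp_pos: [0.6281, 0.1346, 0.114]
tcp_rot: [-0.063, 1.572, 0.065]
wrist_force: [-0.6, 1.6, -0.4]
grip_width: 0.0001
```

>>> drive_tool:
  steps:
    - [0,-0.003,0,0,0,0,0]
    - [0.0005,-0.006,0,0,0,0,0]
    - [0.0005,-0.008,0,0,0,0,0]
    - [0.0005,-0.008,0,0,0,0,0]
    - [0.0005,-0.008,0,0,0,0,0]

```text
t: 4.02
tcp_pos: [0.6287, 0.1263, 0.1141]
tcp_rot: [-0.063, 1.572, 0.064]
wrist_force: [0.3, -0.8, -0.3]
grip_width: 0.0005
```

Run:
```python
from h import *
o=ctrl.observe(); print(o["tcp_pos"],o["wrist_force"])
im=[]
for n,(x,y,w,h),f in(("scene",(300,130,160,125),2.4),("top",(230,150,160,125),2.4)):
    s=ctrl.snapshot(n); im.append(cv2.resize(s["color"][y:y+h,x:x+w],None,fx=f,fy=f)); 
    for l in("far_pad","far_jaw"):
        for r in ctrl.masks_of(s,l)[:2]: print(n,l,r["confidence"],r["extent"])
cv2.imwrite("pics/d.png",np.hstack(im))
```

```text
[0.62872739 0.12627233 0.11413817] [ 0.29542819 -0.7573102  -0.25743864]
scene far_pad 0.71 [390.7, 225.9, 419.6, 267.8]
scene far_jaw 0.73 [374.5, 220.1, 386.2, 246.6]
top far_pad 0.56 [305.0, 193.6, 336.2, 226.5]
top far_jaw 0.64 [254.6, 209.4, 259.4, 224.7]
```

View pics/d.png

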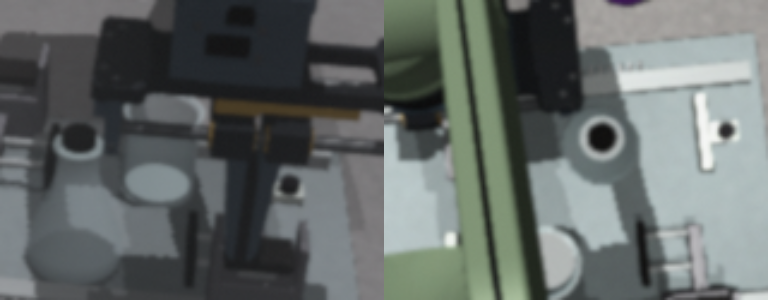

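The jaw has moved about 12 mm with the finger (scene jaw edge 382→374 px), so the finger is on the front cheek at t≈0.022. Now I press the pad.

>>> drive_tool:
  steps:
    - [0,0,-0.003,0,0,0,0]
    - [0,0,-0.006,0,0,0,0]
    - [0,0,-0.009,0,0,0,0]
    - [0,0,-0.0105,0,0,0,0]
    - [0,0,-0.0108,0,0,0,0]

```text
t: 4.73
tcp_pos: [0.629, 0.1268, 0.1037]
tcp_rot: [-0.063, 1.571, 0.065]
wrist_force: [-0.6, 0.5, 5.3]
grip_width: 0.0006
```

>>> drive_tool:
  steps:
    - [0.0002,-0.003,0,0,0,0,0]
    - [0.0005,-0.007,0,0,0,0,0]
    - [0.0008,-0.011,0,0,0,0,0]
    - [0.001,-0.015,0,0,0,0,0]
    - [0.0014,-0.019,0,0,0,0,0]

```text
t: 5.15
tcp_pos: [0.6306, 0.1075, 0.1042]
tcp_rot: [-0.062, 1.57, 0.065]
wrist_force: [-1.7, 1.6, 5.0]
grip_width: 0.0005
```

>>> drive_tool:
  steps:
    - [0.0003,-0.004,-0.0006,0,0,0,0]
    - [0.0006,-0.007,-0.0006,0,0,0,0]
    - [0.0008,-0.01,-0.0006,0,0,0,0]
    - [0.001,-0.0125,-0.0006,0,0,0,0]
    - [0.0011,-0.015,-0.0006,0,0,0,0]

```text
t: 5.57
tcp_pos: [0.6318, 0.0921, 0.1041]
tcp_rot: [-0.062, 1.57, 0.065]
wrist_force: [-0.7, 1.3, 5.3]
grip_width: 0.0007
```

>>> drive_tool:
  steps:
    - [0.0002,-0.0022,-0.0002,0,0,0,0]
    - [0.0003,-0.0044,-0.0002,0,0,0,0]
    - [0.0005,-0.0066,-0.0002,0,0,0,0]
    - [0.0007,-0.0088,-0.0002,0,0,0,0]
    - [0.0008,-0.011,-0.0002,0,0,0,0]

```text
t: 5.98
tcp_pos: [0.6327, 0.081, 0.1042]
tcp_rot: [-0.061, 1.57, 0.065]
wrist_force: [-1.3, 2.2, 5.5]
grip_width: 0.0001
```

Run:
```python
from h import *
o=ctrl.observe(); print(o["t"],o["tcp_pos"],o["wrist_force"])
s=ctrl.snapshot("scene"); cv2.imwrite("pics/e.png",cv2.resize(s["color"][130:260,270:440],None,fx=3,fy=3))
```

```text
5.9833 [0.6326957  0.08102332 0.10422852] [-1.28637404  2.19902756  5.54334131]
```

View pics/e.png

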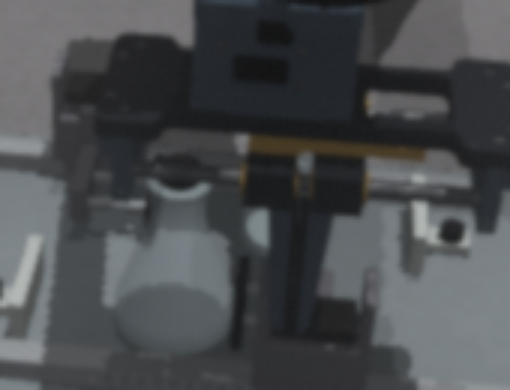

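The jaw plate (crop x 240) is now at the flask's base, and the flask is upright with the stopper below the gripper body. I keep sliding slowly.

>>> drive_tool:
  steps:
    - [0.0002,-0.0022,-0.0002,0,0,0,0]
    - [0.0003,-0.0044,-0.0002,0,0,0,0]
    - [0.0005,-0.0066,-0.0002,0,0,0,0]
    - [0.0007,-0.0088,-0.0002,0,0,0,0]
    - [0.0008,-0.011,-0.0002,0,0,0,0]

```text
t: 6.45
tcp_pos: [0.6337, 0.0695, 0.1043]
tcp_rot: [-0.061, 1.569, 0.065]
wrist_force: [-0.2, 1.8, 5.6]
grip_width: 0.0005
```

>>> drive_tool:
  steps:
    - [0.0002,-0.0022,-0.0004,0,0,0,0]
    - [0.0003,-0.0044,-0.0004,0,0,0,0]
    - [0.0005,-0.0066,-0.0004,0,0,0,0]
    - [0.0007,-0.0088,-0.0004,0,0,0,0]
    - [0.0008,-0.011,-0.0004,0,0,0,0]

```text
t: 6.87
tcp_pos: [0.6345, 0.0584, 0.1042]
tcp_rot: [-0.061, 1.569, 0.065]
wrist_force: [-0.2, 2.1, 5.1]
grip_width: 0.0008
```

>>> drive_tool:
  steps:
    - [0.0002,-0.002,-0.0004,0,0,0,0]
    - [0.0003,-0.004,-0.0004,0,0,0,0]
    - [0.0005,-0.006,-0.0004,0,0,0,0]
    - [0.0006,-0.008,-0.0004,0,0,0,0]
    - [0.0007,-0.01,-0.0004,0,0,0,0]

```text
t: 7.28
tcp_pos: [0.6354, 0.0483, 0.1042]
tcp_rot: [-0.06, 1.568, 0.065]
wrist_force: [-0.9, 1.8, 6.1]
grip_width: 0.0007
```

>>> drive_tool:
  steps:
    - [0.0001,-0.0015,-0.0006,0,0,0,0]
    - [0.0002,-0.003,-0.0006,0,0,0,0]
    - [0.0003,-0.0045,-0.0006,0,0,0,0]
    - [0.0005,-0.006,-0.0006,0,0,0,0]
    - [0.0006,-0.0075,-0.0006,0,0,0,0]

```text
t: 7.7
tcp_pos: [0.636, 0.0406, 0.1041]
tcp_rot: [-0.06, 1.568, 0.065]
wrist_force: [-1.4, 1.7, 7.3]
grip_width: 0.0003
```

>>> drive_tool:
  steps:
    - [0.0001,-0.001,-0.0004,0,0,0,0]
    - [0.0002,-0.002,-0.0004,0,0,0,0]
    - [0.0003,-0.003,-0.0004,0,0,0,0]
    - [0.0003,-0.004,-0.0004,0,0,0,0]
    - [0.0004,-0.005,-0.0004,0,0,0,0]

```text
t: 8.12
tcp_pos: [0.6364, 0.0363, 0.1042]
tcp_rot: [-0.058, 1.568, 0.066]
wrist_force: [-1.5, 3.9, 5.5]
grip_width: 0.0005
```

Fy is rising (3.9 N), so the jaw has begun to give at t≈0.11. I continue to just past the 0.120 notch.

>>> drive_tool:
  steps:
    - [0.0001,-0.0012,-0.0006,0,0,0,0]
    - [0.0002,-0.0024,-0.0006,0,0,0,0]
    - [0.0003,-0.0036,-0.0006,0,0,0,0]
    - [0.0004,-0.0048,-0.0006,0,0,0,0]
    - [0.0004,-0.006,-0.0006,0,0,0,0]

```text
t: 8.53
tcp_pos: [0.6367, 0.0317, 0.1042]
tcp_rot: [-0.056, 1.567, 0.068]
wrist_force: [-2.2, 6.7, 7.3]
grip_width: 0.0009
```

>>> drive_tool:
  steps:
    - [0.0001,-0.001,-0.0006,0,0,0,0]
    - [0.0002,-0.002,-0.0006,0,0,0,0]
    - [0.0003,-0.0035,-0.0006,0,0,0,0]
    - [0.0003,-0.005,-0.0006,0,0,0,0]
    - [0.0003,-0.005,-0.0006,0,0,0,0]

```text
t: 8.95
tcp_pos: [0.637, 0.0283, 0.1042]
tcp_rot: [-0.052, 1.567, 0.07]
wrist_force: [-1.2, 6.3, 6.5]
grip_width: 0.0006
```

Run:
```python
from h import *
o=ctrl.observe(); print(o["t"],o["tcp_pos"],o["wrist_force"])
s=ctrl.snapshot("scene"); cv2.imwrite("pics/f.png",cv2.resize(s["color"][140:280,240:410],None,fx=4,fy=4))
```

```text
8.95 [0.63703306 0.02826497 0.10422645] [-1.24779409  6.26410992  6.51166787]
```

View pics/f.png

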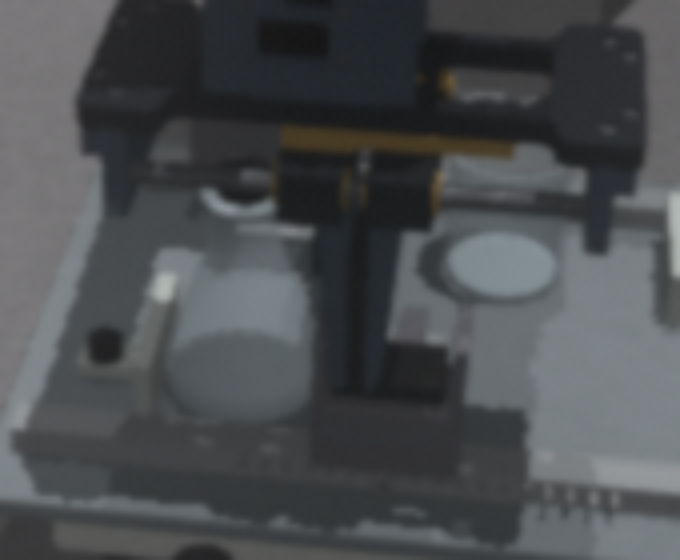

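The flask is upright against the backstop (crop x 160) and the jaw is sprung with about 6 N. I go slightly further, then lift off the pad with the fingertip staying against the cheek.

>>> drive_tool:
  steps:
    - [0.0001,-0.001,-0.0006,0,0,0,0]
    - [0.0001,-0.0025,-0.0006,0,0,0,0]
    - [0.0001,-0.0025,0.002,0,0,0,0]
    - [0.0001,-0.0025,0.004,0,0,0,0]
    - [0.0001,-0.0025,0.006,0,0,0,0]

```text
t: 9.42
tcp_pos: [0.6368, 0.0274, 0.1094]
tcp_rot: [-0.05, 1.568, 0.072]
wrist_force: [-1.0, 5.9, -0.6]
grip_width: 0.0002
```

>>> drive_tool:
  steps:
    - [0,0,0.002,0,0,0,0]
    - [0,0,0.004,0,0,0,0]
    - [0,0,0.004,0,0,0,0]
    - [0,0,0.004,0,0,0,0]
    - [0,0,0.004,0,0,0,0]

```text
t: 9.83
tcp_pos: [0.6359, 0.0285, 0.1123]
tcp_rot: [-0.047, 1.57, 0.074]
wrist_force: [-0.2, 5.8, -1.3]
grip_width: 0.0008
```

>>> drive_tool:
  steps:
    - [0,0.001,0,0,0,0,0]
    - [0,0.002,0,0,0,0,0]
    - [0,0.002,0,0,0,0,0]
    - [0,0.002,0,0,0,0,0]
    - [0,0.002,0,0,0,0,0]

```text
t: 10.25
tcp_pos: [0.636, 0.03, 0.1123]
tcp_rot: [-0.048, 1.57, 0.073]
wrist_force: [-0.5, 0.3, 0.1]
grip_width: 0.0002
```

>>> drive_tool:
  steps:
    - [0,0.001,0,0,0,0,0]
    - [0,0.002,0,0,0,0,0]
    - [0,0.002,0,0,0,0,0]
    - [0,0.002,0,0,0,0,0]
    - [0,0.002,0,0,0,0,0]

```text
t: 10.67
tcp_pos: [0.636, 0.032, 0.1123]
tcp_rot: [-0.048, 1.57, 0.073]
wrist_force: [-0.0, -0.3, -0.4]
grip_width: 0.0006
```

Held: the force dropped to 0 within 2 mm. I probe the pad height to tell locked from resting on a tooth.

>>> drive_tool:
  steps:
    - [0,0.004,0,0,0,0,0]
    - [0,0.004,-0.001,0,0,0,0]
    - [0,0.004,-0.002,0,0,0,0]
    - [0,0.004,-0.003,0,0,0,0]
    - [0,0.004,-0.003,0,0,0,0]

```text
t: 11.08
tcp_pos: [0.6361, 0.0362, 0.1094]
tcp_rot: [-0.048, 1.57, 0.073]
wrist_force: [0.4, 1.3, 0.9]
grip_width: 0.0008
```

>>> drive_tool:
  steps:
    - [0,0,-0.0005,0,0,0,0]
    - [0,0,-0.001,0,0,0,0]
    - [0,0,-0.001,0,0,0,0]
    - [0,0,-0.001,0,0,0,0]
    - [0,0,-0.001,0,0,0,0]

```text
t: 11.5
tcp_pos: [0.6362, 0.0364, 0.1085]
tcp_rot: [-0.047, 1.569, 0.074]
wrist_force: [-0.4, 1.7, 0.6]
grip_width: 0.0008
```

>>> drive_tool:
  steps:
    - [0,0,0,0,0,0,0]

```text
t: 11.58
tcp_pos: [0.6362, 0.0364, 0.1084]
tcp_rot: [-0.047, 1.569, 0.074]
wrist_force: [0.3, 0.3, 1.5]
grip_width: 0.0004
```

>>> drive_tool:
  steps:
    - [0,0,0,0,0,0,0]

```text
t: 11.67
tcp_pos: [0.6362, 0.0364, 0.1084]
tcp_rot: [-0.047, 1.57, 0.074]
wrist_force: [-0.5, 0.4, 1.9]
grip_width: 0.0002
```

Ambiguous (about 1.5 N where 2.9 N is expected for a fully raised pad). I nudge by the cheek, pad free.

>>> drive_tool:
  steps:
    - [0,-0.001,0.002,0,0,0,0]
    - [0,-0.003,0.004,0,0,0,0]
    - [0,-0.005,0.0045,0,0,0,0]
    - [0,-0.006,0.0045,0,0,0,0]
    - [0,-0.006,0.0045,0,0,0,0]

```text
t: 12.08
tcp_pos: [0.6361, 0.03, 0.1128]
tcp_rot: [-0.047, 1.57, 0.073]
wrist_force: [0.2, 0.2, -0.3]
grip_width: 0.0006
```

>>> drive_tool:
  steps:
    - [0,-0.0005,0,0,0,0,0]
    - [0,-0.001,0,0,0,0,0]
    - [0,-0.001,0,0,0,0,0]
    - [0,-0.001,0,0,0,0,0]
    - [0,-0.001,0,0,0,0,0]

```text
t: 12.5
tcp_pos: [0.6361, 0.0293, 0.1127]
tcp_rot: [-0.047, 1.57, 0.074]
wrist_force: [-0.8, 2.3, -1.3]
grip_width: 0.0002
```

>>> drive_tool:
  steps:
    - [0,-0.0005,0,0,0,0,0]
    - [0,-0.001,0,0,0,0,0]
    - [0,-0.001,0,0,0,0,0]
    - [0,-0.001,0,0,0,0,0]
    - [0,-0.001,0,0,0,0,0]

```text
t: 12.92
tcp_pos: [0.6361, 0.0287, 0.1128]
tcp_rot: [-0.046, 1.57, 0.074]
wrist_force: [0.1, 4.5, 0.3]
grip_width: 0.0006
```

>>> drive_tool:
  steps:
    - [0,-0.0005,0,0,0,0,0]
    - [0,-0.001,0,0,0,0,0]
    - [0,-0.001,0,0,0,0,0]
    - [0,-0.0015,0,0,0,0,0]
    - [0,-0.0015,0,0,0,0,0]

```text
t: 13.33
tcp_pos: [0.6362, 0.0281, 0.1128]
tcp_rot: [-0.045, 1.569, 0.075]
wrist_force: [0.1, 7.0, -0.8]
grip_width: 0.0006
```

>>> drive_tool:
  steps:
    - [0,-0.0005,0,0,0,0,0]
    - [0,-0.001,0,0,0,0,0]
    - [0,-0.0015,0,0,0,0,0]
    - [0,-0.002,0,0,0,0,0]
    - [0,-0.002,0,0,0,0,0]

```text
t: 13.75
tcp_pos: [0.6362, 0.0273, 0.1128]
tcp_rot: [-0.043, 1.569, 0.077]
wrist_force: [-0.4, 7.1, -1.0]
grip_width: 0.0002
```

>>> drive_tool:
  steps:
    - [0,-0.0005,0,0,0,0,0]
    - [0,-0.001,0,0,0,0,0]
    - [0,-0.0015,0,0,0,0,0]
    - [0,-0.002,0,0,0,0,0]
    - [0,-0.002,0,0,0,0,0]

```text
t: 14.17
tcp_pos: [0.6363, 0.0269, 0.1128]
tcp_rot: [-0.04, 1.569, 0.079]
wrist_force: [0.3, 8.9, -0.7]
grip_width: 0.0004
```

>>> drive_tool:
  steps:
    - [0,-0.0005,0,0,0,0,0]
    - [0,-0.001,0,0,0,0,0]
    - [0,-0.0015,0,0,0,0,0]
    - [0,-0.002,0,0,0,0,0]
    - [0,-0.002,0,0,0,0,0]

```text
t: 14.58
tcp_pos: [0.6363, 0.0268, 0.1128]
tcp_rot: [-0.037, 1.569, 0.081]
wrist_force: [0.1, 8.6, -0.0]
grip_width: 0.0001
```

>>> drive_tool:
  steps:
    - [0,-0.001,0,0,0,0,0]
    - [0,-0.002,0,0,0,0,0]
    - [0,-0.003,0,0,0,0,0]
    - [0,-0.0035,0,0,0,0,0]
    - [0,-0.0035,0,0,0,0,0]

```text
t: 15.0
tcp_pos: [0.6363, 0.0265, 0.1129]
tcp_rot: [-0.032, 1.568, 0.085]
wrist_force: [1.5, 13.1, 0.0]
grip_width: 0.0004
```

13 N against only 0.3 mm of motion is a dead stop, so the clamp is locked. I back off, lift clear and look.

>>> drive_tool:
  steps:
    - [0,0.003,0,0,0,0,0]
    - [0,0.007,0,0,0,0,0]
    - [0,0.009,0.003,0,0,0,0]
    - [0,0.009,0.012,0,0,0,0]
    - [0,0.009,0.03,0,0,0,0]

```text
t: 15.42
tcp_pos: [0.635, 0.0347, 0.1417]
tcp_rot: [-0.033, 1.573, 0.084]
wrist_force: [-0.9, -0.2, -0.7]
grip_width: 0.0007
```

>>> drive_tool:
  steps:
    - [0,0,0.03,0,0,0,0]
    - [0,0.01,0.06,0,0,0,0]
    - [0,0.04,0.08,0,0,0,0]
    - [0,0.07,0.09,0,0,0,0]
    - [0,0.1,0.1,0,0,0,0]

```text
t: 15.83
tcp_pos: [0.6357, 0.1344, 0.2446]
tcp_rot: [-0.032, 1.569, 0.082]
wrist_force: [1.3, -0.3, -0.3]
grip_width: 0.0002
```

>>> drive_tool:
  steps:
    - [-0.02,0.03,0,0,0,0,0]
    - [-0.05,0.06,0,0,0,0,0]
    - [-0.08,0.09,0,0,0,0,0]
    - [-0.11,0.12,0,0,0,0,0]
    - [-0.14,0.15,0,0,0,0,0]

```text
t: 16.25
tcp_pos: [0.4969, 0.2826, 0.2457]
tcp_rot: [-0.031, 1.567, 0.081]
wrist_force: [1.2, 0.7, 0.4]
grip_width: 0.0002
```

Run:
```python
from h import *
o=ctrl.observe(); print(o["t"],o["tcp_pos"],o["wrist_force"])
ctr=np.array([.54297,.04016]);y=np.radians(4.34);M=np.array([[np.cos(y),-np.sin(y)],[np.sin(y),np.cos(y)]])
im=[]
for n,(x,y0,w,h) in(("scene",(240,140,190,140)),("top",(215,140,190,175))):
    s=ctrl.snapshot(n); im.append(cv2.resize(s["color"][y0:y0+h,x:x+w],(400,int(400*h/w))))
    for l in("far_pad","near_pad","far_jaw","flask"):
        for r in ctrl.masks_of(s,l)[:2]:
            e=r["extent"]; z={"far_jaw":.08,"flask":.1}.get(l,.11); print(n,l,round(r["confidence"],2),e,(M.T@(ray(s,((e[0]+e[2])/2,(e[1]+e[3])/2),z)[:2]-ctr)).round(4))
H=max(i.shape[0] for i in im)
cv2.imwrite("pics/g.png",np.hstack([cv2.copyMakeBorder(i,0,H-i.shape[0],0,0,0) for i in im]))
```

```text
16.25 [0.49688178 0.28259049 0.24571816] [1.20016663 0.70820649 0.38155267]
scene far_pad 0.81 [321.8, 221.1, 353.4, 237.7] [ 0.0995 -0.0079]
scene near_pad 0.73 [289.7, 154.5, 314.8, 169.1] [-0.0751 -0.085 ]
scene near_pad 0.2 [231.3, 146.1, 454.1, 293.6] [ 0.0763 -0.0027]
scene flask 0.77 [282.0, 176.7, 315.3, 245.7] [ 0.0521 -0.0709]
scene flask 0.73 [267.5, 274.8, 312.8, 349.9] [ 0.2522 -0.0492]
top far_pad 0.58 [298.0, 176.2, 320.7, 189.9] [ 0.0907 -0.0062]
top near_pad 0.67 [348.8, 273.1, 375.0, 290.8] [-0.0921 -0.0827]
top far_jaw 0.45 [322.4, 197.0, 331.1, 219.7] [ 0.0445 -0.0344]
top flask 0.61 [327.6, 188.7, 358.8, 226.6] [ 0.0417 -0.0635]
top flask 0.58 [316.6, 120.2, 345.9, 153.8] [ 0.1744 -0.0542]
```

View pics/g.png

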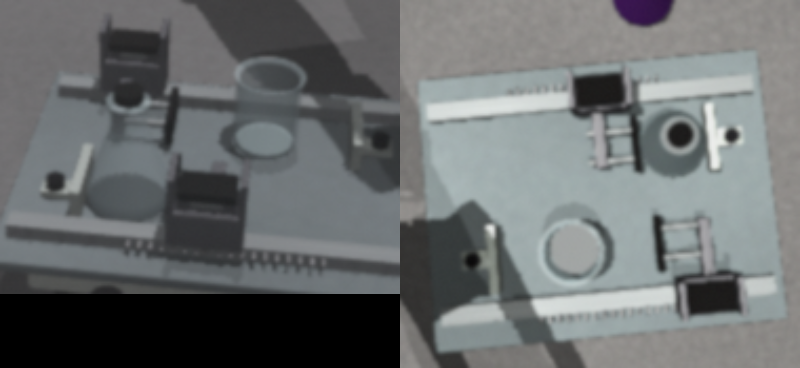

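Flask upright against the backstop, jaw on it, and the far clamp at t≈0.12. Beaker and near clamp have not moved. One decisive pad-height check at z=0.1075: about 3 N if the pad is up, 0 if it is 3 mm down.

>>> drive_tool:
  steps:
    - [0.035,-0.035,0,0,0,0,0]
    - [0.07,-0.07,0,0,0,0,0]
    - [0.1,-0.105,0,0,0,0,0]
    - [0.13,-0.14,0,0,0,0,0]
    - [0.139,-0.17,0,0,0,0,0]

```text
t: 17.17
tcp_pos: [0.6335, 0.1219, 0.2439]
tcp_rot: [-0.03, 1.568, 0.08]
wrist_force: [0.3, 0.5, 0.3]
grip_width: 0.0006
```

>>> drive_tool:
  steps:
    - [0,0,0,0,0,0,0]
    - [0,0,0,0,0,0,0]
    - [0,0,0,0,0,0,0]

```text
t: 17.42
tcp_pos: [0.6335, 0.1214, 0.2435]
tcp_rot: [-0.028, 1.57, 0.079]
wrist_force: [0.0, -0.2, 0.8]
grip_width: 0.0002
```

>>> drive_tool:
  steps:
    - [0.001,-0.03,0,0,0,0,0]
    - [0.0025,-0.06,-0.01,0,0,0,0]
    - [0.0025,-0.084,-0.03,0,0,0,0]
    - [0.0025,-0.084,-0.06,0,0,0,0]
    - [0.0025,-0.084,-0.08,0,0,0,0]

```text
t: 17.83
tcp_pos: [0.6346, 0.0376, 0.162]
tcp_rot: [-0.027, 1.571, 0.079]
wrist_force: [-0.1, -0.2, 0.0]
grip_width: 0.0003
```

>>> drive_tool:
  steps:
    - [0,0,0,0,0,0,0]
    - [0,0,0,0,0,0,0]

```text
t: 18.0
tcp_pos: [0.6333, 0.0389, 0.1614]
tcp_rot: [-0.028, 1.574, 0.08]
wrist_force: [0.1, -0.6, 0.3]
grip_width: 0.0006
```

>>> drive_tool:
  steps:
    - [0.001,-0.0015,-0.01,0,0,0,0]
    - [0.001,-0.0015,-0.02,0,0,0,0]
    - [0.001,-0.0015,-0.035,0,0,0,0]
    - [0.001,-0.0015,-0.045,0,0,0,0]
    - [0.001,-0.0015,-0.048,0,0,0,0]

```text
t: 18.42
tcp_pos: [0.6333, 0.0378, 0.1116]
tcp_rot: [-0.029, 1.577, 0.081]
wrist_force: [-0.5, -0.2, 0.7]
grip_width: 0.0005
```

>>> drive_tool:
  steps:
    - [0,0,0,0,0,0,0]
    - [0,0,0,0,0,0,0]

```text
t: 18.58
tcp_pos: [0.6333, 0.038, 0.1116]
tcp_rot: [-0.029, 1.577, 0.081]
wrist_force: [-0.1, -0.2, 0.4]
grip_width: 0.0003
```

>>> drive_tool:
  steps:
    - [0,0,-0.001,0,0,0,0]
    - [0,0,-0.002,0,0,0,0]
    - [0,0,-0.003,0,0,0,0]
    - [0,0,-0.0041,0,0,0,0]
    - [0,0,-0.0041,0,0,0,0]

```text
t: 19.0
tcp_pos: [0.6339, 0.0383, 0.1082]
tcp_rot: [-0.028, 1.575, 0.081]
wrist_force: [-0.1, 0.7, 2.0]
grip_width: 0.0004
```

>>> drive_tool:
  steps:
    - [0,0,0,0,0,0,0]

```text
t: 19.08
tcp_pos: [0.634, 0.0384, 0.1084]
tcp_rot: [-0.028, 1.575, 0.081]
wrist_force: [-0.5, -0.3, -0.5]
grip_width: -0.0
```

>>> drive_tool:
  steps:
    - [0,0,0,0,0,0,0]

```text
t: 19.17
tcp_pos: [0.634, 0.0384, 0.1083]
tcp_rot: [-0.028, 1.575, 0.081]
wrist_force: [-0.2, -0.7, 1.5]
grip_width: 0.0006
```

The tip was stopped at z=0.1082 (2 N, commanded 0.1075), above where a half-down pad would lie, so the pad is up. I retreat and hand in.

>>> drive_tool:
  steps:
    - [0,0,0.004,0,0,0,0]
    - [0,0,0.012,0,0,0,0]
    - [0,0,0.03,0,0,0,0]
    - [0,0,0.06,0,0,0,0]
    - [0,0,0.1,0,0,0,0]

```text
t: 19.58
tcp_pos: [0.6322, 0.0382, 0.207]
tcp_rot: [-0.028, 1.581, 0.081]
wrist_force: [-0.0, -0.5, -0.3]
grip_width: 0.0004
```

>>> drive_tool:
  steps:
    - [0,0.03,0.03,0,0,0,0]
    - [-0.01,0.06,0.04,0,0,0,0]
    - [-0.04,0.1,0.04,0,0,0,0]
    - [-0.07,0.13,0.04,0,0,0,0]
    - [-0.1,0.16,0.04,0,0,0,0]

```text
t: 20.0
tcp_pos: [0.5382, 0.1924, 0.2476]
tcp_rot: [-0.027, 1.58, 0.081]
wrist_force: [0.9, 0.6, 0.2]
grip_width: 0.0004
```

>>> drive_tool:
  steps:
    - [-0.02,0.03,0,0,0,0,0]
    - [-0.04,0.06,0,0,0,0,0]
    - [-0.06,0.08,0,0,0,0,0]
    - [-0.06,0.08,0,0,0,0,0]
    - [-0.06,0.08,0,0,0,0,0]

```text
t: 20.42
tcp_pos: [0.4775, 0.2731, 0.2484]
tcp_rot: [-0.03, 1.579, 0.083]
wrist_force: [-0.3, -0.3, 0.1]
grip_width: 0.0004
```

Run:
```python
from h import *
o=ctrl.observe(); print(o["t"],o["tcp_pos"],o["wrist_force"])
im=[]
for n,(x,y0,w,h) in(("scene",(240,140,190,140)),("top",(215,140,190,175))):
    s=ctrl.snapshot(n); im.append(cv2.resize(s["color"][y0:y0+h,x:x+w],(400,int(400*h/w))))
    for l in("far_pad","near_pad","flask"):
        for r in ctrl.masks_of(s,l)[:1]: print(n,l,r["extent"])
H=max(i.shape[0] for i in im)
cv2.imwrite("pics/i.png",np.hstack([cv2.copyMakeBorder(i,0,H-i.shape[0],0,0,0) for i in im]))
```

```text
20.4167 [0.47749165 0.27314003 0.24835371] [-0.31943382 -0.29127621  0.07544775]
scene far_pad [324.1, 221.5, 353.9, 240.4]
scene near_pad [287.8, 152.8, 314.7, 169.1]
scene flask [267.9, 277.1, 312.9, 352.2]
top far_pad [298.4, 175.0, 323.0, 192.3]
top near_pad [349.5, 273.5, 374.0, 293.2]
top flask [325.9, 188.4, 359.8, 222.6]
```

View pics/i.png

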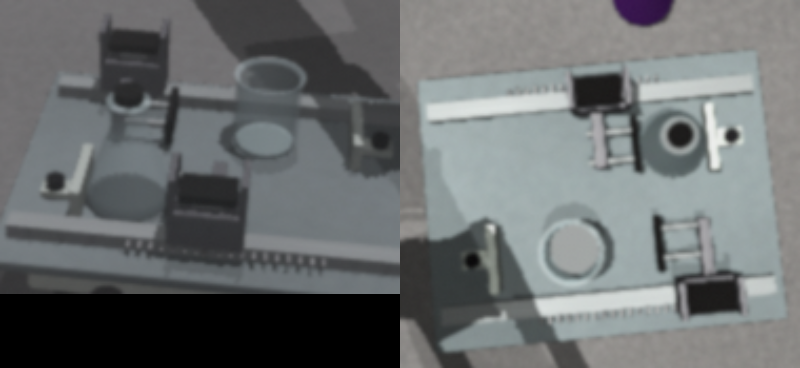

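The scene looks unchanged, but I'll compare the pad pixels before and after the probe to be sure that it came back up.

Run:
```python
import cv2,numpy as np
from h import *
a=cv2.imread("pics/g.png",0)[0:294,:400].astype(int);b=cv2.imread("pics/i.png",0)[0:294,:400].astype(int)
for x in(195,208,222): print("pad col",x,"\n",a[160:225:4,x],"\n",b[160:225:4,x])
d=abs(a-b); print("max diff by region: clamp",d[150:260,160:250].max(),"flask",d[70:225,80:170].max(), "nearclamp",d[10:90,95:175].max())
print(a[24:64:3,135],b[24:64:3,135])
f=lambda p:cv2.resize(cv2.imread(p)[140:265,155:255],None,fx=4,fy=4,interpolation=cv2.INTER_CUBIC)
k=np.clip(np.hstack([f("pics/g.png"),f("pics/i.png")]).astype(float)*2,0,255).astype(np.uint8); cv2.imwrite("pics/j.png",k)
```

```text
pad col 195 
 [120 120 114  64  42  42  42  41  41  34  38  57  57  76  70  53  51] 
 [120 120 120  97  50  40  42  41  41  38  34  45  56  77  70  53  52]
pad col 208 
 [120 119 115  79  44  42  41  41  41  36  34  54  56  69  75  57  51] 
 [120 120 119 107  58  41  41  40  42  39  33  39  53  69  79  58  51]
pad col 222 
 [112 100 100  78  46  41  42  41  42  39  33  42  54  56  78  63  53] 
 [113 100  98  96  65  43  42  42  41  40  36  35  49  66  81  62  52]
max diff by region: clamp 42 flask 10 nearclamp 2
[113 109  78  48  42  43  43  39  36  39  54  61  66  79] [114 108  78  49  42  42  43  40  37  40  55  61  66  78]
```

View pics/j.png

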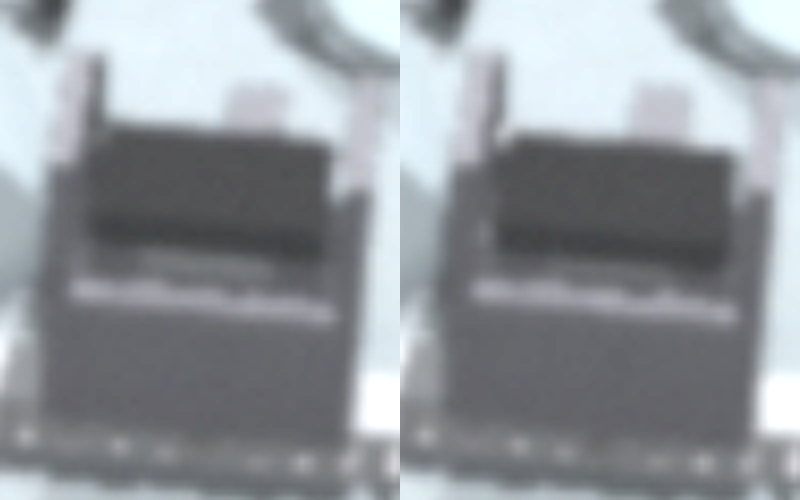

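The pad sits about 1 px lower than before the probe. I compare with the fully-up reference, this same clamp in the first picture.

Run:
```python
from h import *
s=ctrl.snapshot("scene"); cv2.imwrite("pics/scene2.png",s["color"])
M=lambda y:np.array([[np.cos(y),-np.sin(y)],[np.sin(y),np.cos(y)]])
for z in(.11,.107): print(z,px(s,[.636,.0375,z]))
s0=cv2.imread("pics/scene0.png")
A=s0[212:265,395:440]; B=s["color"][207:260,318:363]
G=cv2.resize(cv2.imread("pics/g.png")[:294,:400],(190,140))[67:120,78:123]
f=lambda a:cv2.resize(np.clip(a.astype(float)*2,0,255).astype(np.uint8),None,fx=5.8,fy=5.8,interpolation=cv2.INTER_CUBIC)
cv2.imwrite("pics/k.png",np.hstack([f(A),f(G),f(B)]))
```

```text
0.11 [336.78148149 226.28270484]
0.107 [336.68974935 227.94053226]
```

View pics/k.png

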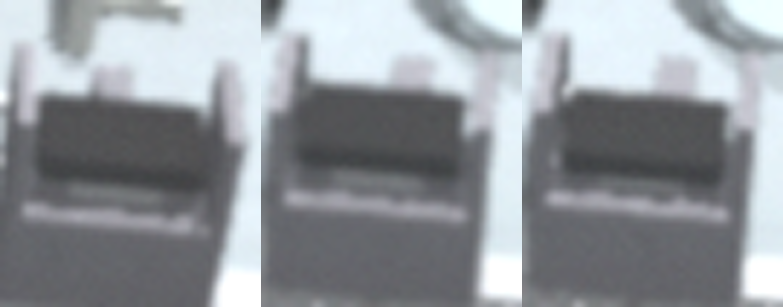

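The middle (before the probe) matches the fully-up reference on the left, but the probe left the pad about 2–3 mm down (right). So I nudge the clamp on by the cheek again, pad free, and this time verify only by picture.

>>> drive_tool:
  steps:
    - [0.03,-0.045,0,0,0,0,0]
    - [0.06,-0.08,0,0,0,0,0]
    - [0.09,-0.115,0,0,0,0,0]
    - [0.12,-0.145,0,0,0,0,0]
    - [0.14,-0.165,0,0,0,0,0]

```text
t: 21.28
tcp_pos: [0.6132, 0.1115, 0.2476]
tcp_rot: [-0.026, 1.58, 0.08]
wrist_force: [0.3, 0.8, 0.3]
grip_width: 0.0003
```

>>> drive_tool:
  steps:
    - [0,0,0,0,0,0,0]
    - [0,0,0,0,0,0,0]

```text
t: 21.45
tcp_pos: [0.6144, 0.1093, 0.2467]
tcp_rot: [-0.023, 1.582, 0.076]
wrist_force: [-0.6, -0.4, -0.5]
grip_width: 0.0004
```

>>> drive_tool:
  steps:
    - [0.01,-0.035,0,-1,-0.3,0.4,0]
    - [0.02,-0.07,-0.02,-1.9,-0.6,0.8,0]
    - [0.021,-0.0705,-0.05,-1.9,-0.6,0.8,0]
    - [0.021,-0.0705,-0.08,-1.9,-0.6,0.8,0]
    - [0.021,-0.0705,-0.095,-1.9,-0.6,0.8,0]

```text
t: 21.87
tcp_pos: [0.6326, 0.0394, 0.1483]
tcp_rot: [-0.06, 1.578, 0.061]
wrist_force: [-0.2, 0.9, -0.2]
grip_width: 0.0003
```

>>> drive_tool:
  steps:
    - [0,0,0,0,0,0,0]
    - [0,0,0,0,0,0,0]

```text
t: 22.03
tcp_pos: [0.6311, 0.0405, 0.1474]
tcp_rot: [-0.06, 1.582, 0.063]
wrist_force: [-0.1, -0.3, 0.2]
grip_width: 0.0007
```

>>> drive_tool:
  steps:
    - [0.004,-0.002,-0.01,0,-0.6,0,0]
    - [0.004,-0.002,-0.02,0,-0.6,0,0]
    - [0.004,-0.002,-0.028,0,-0.6,0,0]
    - [0.004,-0.002,-0.0325,0,-0.6,0,0]
    - [0.004,-0.002,-0.0325,0,-0.6,0,0]

```text
t: 22.45
tcp_pos: [0.6344, 0.0388, 0.1141]
tcp_rot: [-0.061, 1.573, 0.063]
wrist_force: [0.1, 0.0, -0.1]
grip_width: 0.0003
```

>>> drive_tool:
  steps:
    - [0,-0.0025,0,0,0,0,0]
    - [0,-0.005,0,0,0,0,0]
    - [0,-0.007,0,0,0,0,0]
    - [0,-0.009,0,0,0,0,0]
    - [0,-0.009,0,0,0,0,0]

```text
t: 22.87
tcp_pos: [0.6347, 0.0293, 0.1145]
tcp_rot: [-0.06, 1.572, 0.062]
wrist_force: [0.3, -0.1, -0.4]
grip_width: 0.0004
```

>>> drive_tool:
  steps:
    - [0,-0.0006,0,0,0,0,0]
    - [0,-0.0012,0,0,0,0,0]
    - [0,-0.0018,0,0,0,0,0]
    - [0,-0.0024,0,0,0,0,0]
    - [0,-0.003,0,0,0,0,0]

```text
t: 23.28
tcp_pos: [0.6347, 0.0278, 0.1145]
tcp_rot: [-0.058, 1.572, 0.064]
wrist_force: [-0.1, 7.6, -0.3]
grip_width: 0.0005
```

>>> drive_tool:
  steps:
    - [0,-0.001,0,0,0,0,0]
    - [0,-0.002,0,0,0,0,0]
    - [0,-0.003,0,0,0,0,0]
    - [0,-0.003,0,0,0,0,0]
    - [0,-0.003,0,0,0,0,0]

```text
t: 23.7
tcp_pos: [0.6348, 0.0266, 0.1145]
tcp_rot: [-0.055, 1.572, 0.066]
wrist_force: [-0.2, 7.5, -1.0]
grip_width: 0.0008
```

>>> drive_tool:
  steps:
    - [0,-0.001,0,0,0,0,0]
    - [0,-0.002,0,0,0,0,0]
    - [0,-0.003,0,0,0,0,0]
    - [0,-0.0035,0,0,0,0,0]
    - [0,-0.0035,0,0,0,0,0]

```text
t: 24.12
tcp_pos: [0.6349, 0.0262, 0.1146]
tcp_rot: [-0.05, 1.571, 0.07]
wrist_force: [0.7, 9.8, -0.9]
grip_width: 0.0007
```

>>> drive_tool:
  steps:
    - [0,-0.001,0,0,0,0,0]
    - [0,-0.002,0,0,0,0,0]
    - [0,-0.003,0,0,0,0,0]
    - [0,-0.004,0,0,0,0,0]
    - [0,-0.004,0,0,0,0,0]

```text
t: 24.53
tcp_pos: [0.6349, 0.026, 0.1147]
tcp_rot: [-0.044, 1.571, 0.074]
wrist_force: [0.7, 12.3, -0.7]
grip_width: 0.0006
```

Dead stop again (12.3 N, 0.2 mm of motion). I back off, lift clear and compare the pad with the reference.

>>> drive_tool:
  steps:
    - [0,0.002,0,0,0,0,0]
    - [0,0.004,0,0,0,0,0]
    - [0,0.007,0,0,0,0,0]
    - [0,0.009,0.008,0,0,0,0]
    - [0,0.0095,0.025,0,0,0,0]

```text
t: 24.95
tcp_pos: [0.6334, 0.0351, 0.1381]
tcp_rot: [-0.045, 1.576, 0.074]
wrist_force: [0.1, 0.9, 0.7]
grip_width: 0.0004
```

>>> drive_tool:
  steps:
    - [0,0,0.03,0,0,0,0]
    - [0,0.01,0.06,0,0,0,0]
    - [0,0.04,0.08,0,0,0,0]
    - [-0.01,0.07,0.1,0,0,0,0]
    - [-0.03,0.1,0.11,0,0,0,0]

```text
t: 25.37
tcp_pos: [0.6058, 0.1355, 0.2515]
tcp_rot: [-0.044, 1.569, 0.072]
wrist_force: [-0.2, 0.5, -0.4]
grip_width: 0.0003
```

>>> drive_tool:
  steps:
    - [-0.03,0.035,0,0,0,0,0]
    - [-0.06,0.07,0,0,0,0,0]
    - [-0.09,0.1,0,0,0,0,0]
    - [-0.12,0.13,0,0,0,0,0]
    - [-0.14,0.15,0,0,0,0,0]

```text
t: 25.78
tcp_pos: [0.4643, 0.2864, 0.2524]
tcp_rot: [-0.044, 1.568, 0.072]
wrist_force: [-0.5, 0.2, -0.2]
grip_width: 0.0005
```

Run:
```python
from h import *
o=ctrl.observe(); print(o["t"],o["tcp_pos"],o["wrist_force"])
s=ctrl.snapshot("scene"); cv2.imwrite("pics/scene3.png",s["color"])
gr=lambda c:cv2.cvtColor(c,cv2.COLOR_BGR2GRAY).astype(int)
n=gr(s["color"]);i=gr(cv2.imread("pics/scene2.png"));g=gr(cv2.resize(cv2.imread("pics/g.png")[:294,:400],(190,140)))
z=gr(cv2.imread("pics/scene0.png"))
for x in(332,340,346): print(x,"\n now   ",n[214:246,x],"\n probed",i[214:246,x],"\n before",g[74:106,x-240])
print("parked ref",z[218:256,415])
up=lambda a:cv2.resize(a,None,fx=5.8,fy=5.8,interpolation=cv2.INTER_CUBIC)
b=lambda a:np.clip(a.astype(float)*2,0,255).astype(np.uint8)
k=np.hstack([up(b(cv2.imread("pics/scene0.png")[212:265,395:440])),up(b(s["color"][207:260,318:363]))])
f=cv2.resize(s["color"][170:270,250:320],None,fx=3.07,fy=3.07)
cv2.imwrite("pics/l.png",np.hstack([k,f[:k.shape[0]] if f.shape[0]>=k.shape[0] else cv2.copyMakeBorder(f,0,k.shape[0]-f.shape[0],0,0,0)]))
```

```text
25.7833 [0.4642826  0.28636239 0.25240594] [-0.547968    0.24474379 -0.17398979]
332 
 now    [119 120 120 120 120 120 111  83  53  42  42  42  41  42  41  42  42  41
  38  35  33  38  53  59  59  58  72  81  78  64  55  51] 
 probed [120 120 121 121 121 121 121 114  87  59  44  42  41  41  42  42  42  43
  41  39  36  35  37  48  55  59  72  81  79  64  54  52] 
 before [120 121 120 120 121 119 110  83  55  44  42  42  42  42  42  41  42  41
  38  35  34  40  51  58  59  61  72  80  78  64  54  52]
340 
 now    [119 120 118 113 109 105 101  91  66  48  41  42  42  41  41  42  41  43
  42  38  35  34  41  56  60  56  55  65  76  74  61  53] 
 probed [120 121 120 119 117 112 111 110  97  70  48  44  42  43  42  42  42  42
  43  41  39  36  34  40  53  55  55  65  79  77  63  54] 
 before [120 120 117 113 110 106 101  90  68  47  42  42  43  42  41  42  42  42
  41  38  34  35  42  54  60  58  56  65  75  74  62  54]
346 
 now    [120 120 114 105 100 102 101  92  72  52  43  42  42  42  43  42  42  42
  40  40  36  34  37  41  48  51  49  56  74  81  69  57] 
 probed [121 119 114 105 100 100  99 100  96  81  58  44  42  42  42  43  42  42
  42  42  40  36  35  35  40  47  52  65  78  81  69  57] 
 before [121 120 114 105 101 103 101  93  74  52  43  43  42  42  43  42  42  42
  42  39  36  35  36  41  47  51  51  58  73  80  69  57]
parked ref [118 118 118 117 116 108  99  97  97  95  82  60  45  41  41  41  41  41
  42  42  41  41  36  35  33  41  53  60  58  58  71  80  77  62  53  51
  51  51]
```

View pics/l.png

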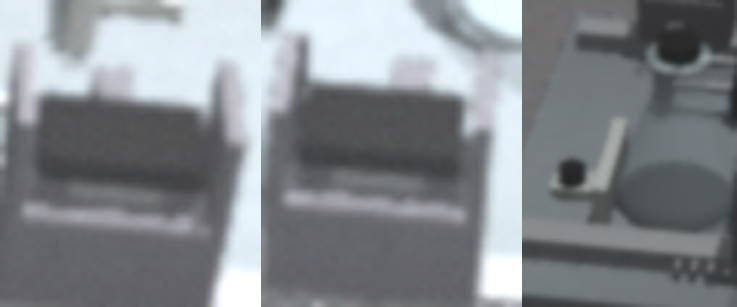

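The pad now matches the fully-up reference: its dark edge is 7 px above the carriage edge in both, against 6 px after the probe. The flask is upright on the backstop.

```bash
python3 -c "
from bench import ctrl
print(ctrl.hand_in())"
```

```text
the job is handed in; nothing more can be done
None
```

The flask stood in the far lane. I pressed that clamp's release pad with the closed fingertips and slid the carriage slowly by its front cheek until the flask met the backstop. The jaw then gave an estimated 8–10 mm, with about 6–7 N on the tool. I released the pad, nudged the clamp by its cheek to make sure it was locked, and handed in at about 26 s.

**Checks at the end:**
- **Lock:** the clamp stopped dead under a push of about 12 N. I estimate it is at the 0.120 m notch.
- **Pad:** in the last picture it sits at the same height as in the first picture of this clamp parked, so I take it as fully up.
- **Flask and backstop:** the flask is upright against the backstop with the jaw on it.
- **Beaker lane:** the beaker and the near clamp looked unmoved in the picture taken before the second nudge. I did not check them again after it.
- **Robot:** the arm is clear of everything.

**What disagreed:** my second check of the pad height, pressing on it lightly, left the pad about 2–3 mm down and not fully up. The picture comparison showed this. I nudged the clamp on again until it stopped dead, and the later picture matched the fully-up reference. The force readings from both presses on the pad were too noisy to settle the question, so the result rests on the dead stop and the picture.

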